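# Load a coupling into the conduit-joining jig

### The arm

A 6-joint arm with a two-finger parallel gripper is mounted at the origin on a cart in front of the work surface, level with it; the furniture and walls round the work are solid. World frame = base frame: x ahead of the robot, y to its left, z up, the work surface at z = 0. Lengths are in m, angles in rad, forces in N, time in s.
With the tool pointing down it reaches from about 0.35 to 0.975 m from the base axis. Payload 4.9 kg.
Tool frame: the origin (TCP) lies on the centre line of the jaws, within the pads' length; the fingertips stand 17 mm ahead of it and the grasp point (between the pads) lies 2 mm behind it (ctrl.tcp_to_tips is the x of the fingertips in the tool frame, in m); x points along the fingers, z is the direction in which the jaws open and shut, and the axes are right-handed (so a half turn about x gives the same grasp; the last joint's range is limited). The gripper opens to 85 mm and grips with 20 to 120 N. Pads are 22 mm wide; open, the fingers measure 114 mm over their backs; the gripper's body (76 mm by 85 mm) begins 54 mm behind the grasp point. The pads swing forward as they close: fully open they stand 13 mm farther back than shut.
Start: joints at [-1.425, 0.053, 1.613, -0, 1.476, -0.119], TCP at [0.164, -0.603, 0.248] pointing down, gripper open.
Joint ranges: [-3.01, 3.01], [-1.01, 2.22], [0.06, 2.58], [-1.02, 4.17], [0.09, 2.62], [-3.14, 3.14]. Speed limits (rad/s): [2.57, 2.57, 3.14, 3.14, 3.14, 3.14].

### API

Orientations are given as a rotation vector (axis times angle).
In Python, from station import ctrl, cams, finder gives the robot as it stands.
- The arm moves only by the tool step_arm, never from a script. Its argument "moves" is a list of rows, each a list of 3 entries, a list of its own where there are three numbers: the shift along the tool's x, y, z in cm, then the turn, a rotation vector about the tool's x, y, z in degrees, then the opening, from 0 (shut) to 1 (fully open). A call has exactly 10 rows; each row is the pose to reach, as a shift and turn from the pose measured when the call began, along the tool's axes at that moment; what a row does not reach only later rows make up. A row lasts 1/12 s, in which the tool goes at most 41.7 mm and 7.16 degrees, less where a joint would pass 70% of its speed; a pose out of reach is approached as far as the arm can. A call with a gripper value outside its range is refused whole. The fingers move at their own pace and stop on an object; "grip_force" is the grip in N (left out, the last holds). Time passes only in rows, so rows that repeat a pose let the fingers close, or fill a call up. It gives the time, the measured TCP pose, the force and the opening at its end, in the units of the state.
- ctrl.get_obs(): the state, without advancing time (a new reading comes with each control period).
- cams.get_image(name): name is "side" or "top"; returns a dict with "pixels" (400x640x3 uint8, blue, green, red), "fx", "fy", "cx", "cy" (pixels), "position" and "attitude" of the camera in the world. Camera axes: x right, y up, looking along -z (the intrinsics and any distortion apply to the point x, -y, -z); pixel columns grow to the right and rows downward; lengths in m; the calibration is good to about 2 mm. A picture is of the moment at which its call begins. There is no depth.
- ctrl.finish_job(): hands the job in, once; it reports no verdict.
Trained networks look in the newest picture that a camera, given by its name, has taken for a name from the list of things; names that differ only in an ending like _2 or _b are one class to them, and where a whole thing is asked for, a point or a joint stands for the part that bears it (a point fixed in the world has none). Each returns a list of dicts, best first, with "conf" (0 to 1); they miss things now and then, are a little off and sometimes report something else, mostly with a low value. They report only what shows in the picture. A call takes as long as a camera call.
- finder.find_in(camera, name): "at" ([column, row] in pixels, amid what is visible of it).
- finder.regions_of(camera, name): "region" (400x640 bool, what is visible of it) and "at" ([column, row] in pixels, amid what is visible of it).
- finder.tip_of(camera, name): "at" ([column, row] in pixels: a listed point, or the origin of a listed thing).
The state is a dict: "t": time; "q": joint angles; "dq": joint speeds; "effort": joint torques, N m; "tool_pos": TCP position; "tool_rot": TCP orientation; "contact_force": force on the tool from outside, world axes, zero at the start; "wrist_torque": the same for the moment, N m; "opening": finger opening in m.
Only numpy, scipy, OpenCV 4.12 (cv2) and the standard library are available. Lean on these libraries where they do the work, as an engineer would, in place of code of your own. Each camera call takes 0.05 s, during which the arm holds its last target. There are 200 camera calls.

### The job

Take the short white conduit coupling from the open desk to the left of the jig and load it into the jig: push the tall yellow sprung follower back, away from the blue end plate (the end of the held coupling will do for that), lower the coupling into the channel between the two, and let go so that the spring closes on it and holds it flat and square against the end plate. Leave the longer white pipe offcut where it lies.

Things in the scene. Friction and masses are not known exactly. Their poses are not given: they have to be found in the camera images.
- coupling: The part to load: short white plastic conduit coupling (sleeve with a fine ridge round its middle), 24 mm across, 50 mm long, 15 g, lying with its length along its own y axis; both ends alike. Origin: centre of its underside. Grasp it across its x axis from above, at the middle, by its upper half (fingertips 12 to 14 mm above its underside), to keep the fingers above the channel's walls.
- offcut: Not to be used, stays where it is: longer white conduit offcut, 20 mm across, 85 mm long, length along its own y axis, origin at the centre of its underside.
- jig: Jig fixed to the desk, plywood base 230 x 110 x 10 mm. Origin: centre of the base's underside; x along the channel towards the blue end plate (inner face x = +80 mm, 10 mm thick, 60 mm wide, top 36 mm above the desk, steel collar beyond it to x = +102 mm, lower). Channel: floor 10 mm above the desk, 36 mm wide, walls 5 mm thick, tops 20 mm above the desk. Loaded, the coupling's centre is at x = +55 mm.
- face (a point): Centre of the upper part of the flat upright face of the yellow follower, 57 mm above the desk; axes as the jig's. The face looks along the jig's +x to the end plate, is 33 mm wide and reaches from the channel's floor to 75 mm above the desk. At rest it stands at jig x = +65 mm, 15 mm from the end plate. A coupling carried level, underside 42 to 48 mm above the desk, passes over the end plate and meets it.
- follower (a joint): Travel of the follower in m: 0 at rest, grows as it is pushed back along the jig's -x, 0.065 at its stop. Gap between face and end plate: 15 mm plus this. About 0.045 gives room to lower the 50 mm coupling in; about 0.035 when closed on it. The spring always pushes it shut (3.2 N at 0, 5 N at 0.045), with damping of 25 N per m/s.

How it is judged:
By the outcome, as a careful person would: the job done as asked, in the order asked, and still so for the second after the job is handed in, with the robot touching nothing.
It also fails if it takes over 38 s, if anything falls off the work surface, if the arm or the gripper's body presses on something with over 40 N, if the wrist force passes 120 N, or if a joint passes its speed limit or range.

## Working session

There is one attempt and no reset: what is moved stays moved. The work goes in short steps, Python scripts to look and compute and a tool call to move; the robot and the scene stay as the last step left them, time stands still between calls to the robot, and variables do not carry over. Pictures are saved under pics/ and viewed, on a budget of 10 in all, crops included, one or two more only if the job needs it, and the job is handed in when it is done.

Besides the shell and the picture viewer there is one more tool, called by a JSON object that holds its "method" and its "body". step_arm: Moves the arm, as the interface text tells. Its arguments: {"type":"object","properties":{"moves":{"type":"array"},"grip_force":{"type":"number"}},"required":["moves"]}

```bash
ls; mkdir -p pics; python3 - <<'E'
from station import ctrl, cams, finder
import cv2
print(ctrl.get_obs(), ctrl.tcp_to_tips)
for c in ["top","side"]:
    im=cams.get_image(c); cv2.imwrite(f"pics/{c}0.png",im["pixels"])
    print({k:v for k,v in im.items() if k!="pixels"})
    for n in ["coupling","offcut","jig","face","follower"]:
        print(c,n,[(d["at"],d["conf"]) for d in finder.tip_of(c,n)] if n!="follower" else 0,[(d["at"],d["conf"]) for d in finder.find_in(c,n)])
E
```

```text
pics
{'t': 0.0, 'q': array([-1.42499556e+00,  5.33638540e-02,  1.61429370e+00, -4.34232291e-05,
        1.47599452e+00, -1.18991611e-01]), 'dq': array([ 8.83393765e-04, -1.96563492e-04, -1.07135012e-03,  4.62553271e-05,
       -1.16387598e-03, -1.51207169e-04]), 'effort': array([-8.27860072e-05, -3.93685842e+01, -3.70169699e+01, -1.51815393e-04,
        6.99008509e-03,  3.54837844e-06]), 'tool_pos': array([ 0.16347644, -0.60263235,  0.24705882]), 'tool_rot': array([ 1.01334671,  1.32444854, -1.01100506]), 'contact_force': array([ 0.83037439, -0.13605403, -0.77497166]), 'wrist_torque': array([ 0.06877684, -0.00244462, -0.01597986]), 'opening': 0.0854435463451565} 0.017
{'fx': 405.5411113291297, 'fy': 405.5411113291297, 'cx': 322.38926971807706, 'cy': 199.7108424265745, 'position': array([0.37946741, 0.04104213, 0.89734165]), 'attitude': array([ 0.10402148, -0.17835229, -1.55258841])}
top coupling [([243.3, 152.4], 0.73)] [([239.7, 150.9], 0.81), ([388.2, 197.3], 0.51)]
top offcut [([264.6, 239.1], 0.86), ([388.6, 195.3], 0.29)] [([263.7, 241.4], 0.78)]
top jig [([389.9, 197.3], 0.59)] [([390.1, 199.0], 0.68)]
top face [([404.2, 164.6], 0.82)] [([400.2, 176.9], 0.79)]
top follower 0 [([397.4, 178.0], 0.89)]
{'fx': 467.377732197984, 'fy': 467.377732197984, 'cx': 321.4573021540765, 'cy': 200.98705132952833, 'position': array([0.44802347, 0.6925687 , 0.68313862]), 'attitude': array([ 0.08609257, -1.24336281, -2.79498963])}
side coupling [([246.5, 289.7], 0.89)] [([245.3, 284.8], 0.7)]
side offcut [([352.3, 271.3], 0.97)] [([354.1, 269.0], 0.94)]
side jig [([313.5, 173.4], 0.78)] [([317.4, 172.1], 0.76)]
side face [([248.7, 288.4], 0.75)] [([296.0, 157.9], 0.79)]
side follower 0 [([298.5, 157.6], 0.63)]
```

View pics/top0.png

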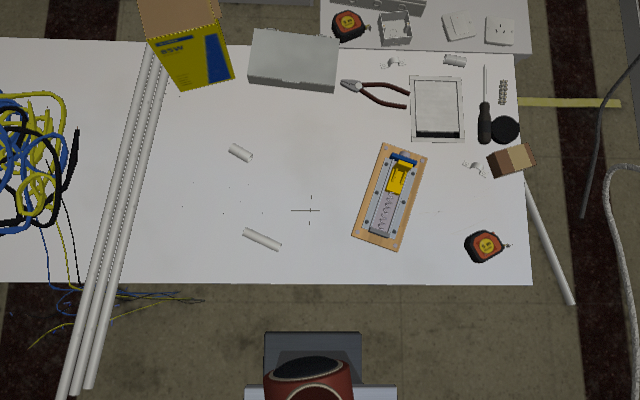

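View pics/side0.png

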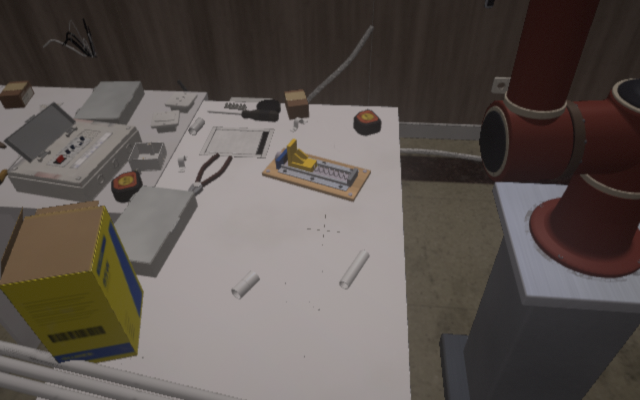

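Top view: coupling at (240,152), offcut at (262,239), and jig at about (390,198), with the blue plate at its upper end (403,157) and the yellow follower at (398,178). The side view agrees, except that its "face" tip (249,288) is really the coupling, so I'll ignore that one.

```bash
cat > h.py <<'E'
from station import ctrl, cams, finder
import numpy as np, cv2
from scipy.spatial.transform import Rotation as R
def ray(im,uv,z):
    uv=np.atleast_2d(uv).astype(float)
    d=np.c_[(uv[:,0]-im["cx"])/im["fx"],-(uv[:,1]-im["cy"])/im["fy"],-np.ones(len(uv))]
    d=R.from_rotvec(im["attitude"]).apply(d); p=im["position"]
    return p+d*((z-p[2])/d[:,2])[:,None]
def proj(im,P):
    c=R.from_rotvec(im["attitude"]).inv().apply(np.atleast_2d(P)-im["position"])
    return np.c_[im["cx"]-im["fx"]*c[:,0]/c[:,2],im["cy"]+im["fy"]*c[:,1]/c[:,2]]
def rect(im,mask,z):
    c=max(cv2.findContours(mask.astype(np.uint8),cv2.RETR_EXTERNAL,cv2.CHAIN_APPROX_NONE)[0],key=cv2.contourArea)
    P=ray(im,c[:,0],z)[:,:2]
    (cx,cy),(w,h),a=cv2.minAreaRect((P*1000).astype(np.float32))
    if w<h: w,h,a=h,w,a+90
    return np.round([cx,cy,w,h,(a+90)%180-90],1)
E
python3 - <<'E'
from h import *
for c in ["top","side"]:
    im=cams.get_image(c)
    for n,z in [("coupling",.012),("offcut",.01),("jig",.01)]:
        r=finder.regions_of(c,n)
        for k in r[:2]: print(c,n,k["conf"],k["region"].sum(),"rect mm,deg",rect(im,k["region"],z))
    hsv=cv2.cvtColor(im["pixels"],cv2.COLOR_BGR2HSV)
    g=finder.find_in(c,"jig")[0]["at"]
    m=cv2.inRange(hsv,(8,70,80),(20,200,255)); k=np.zeros_like(m); cv2.circle(k,(int(g[0]),int(g[1])),75 if c=="top" else 65,255,-1); m&=k
    n_,lab,st,_=cv2.connectedComponentsWithStats(m)
    i=1+np.argmax(st[1:,4]); print(c,"plywood",st[i],rect(im,lab==i,.01))
    for n,z in [("face",.057)]:
        print(n,[(d["at"],d["conf"],ray(im,d["at"],z)) for d in finder.tip_of(c,n)])
    b=cv2.inRange(hsv,(100,120,40),(125,255,255))&k
    n_,lab,st,_=cv2.connectedComponentsWithStats(b); i=1+np.argmax(st[1:,4]); print(c,"blue",st[i],rect(im,lab==i,.036))
E
```

```text
top coupling 0.58 198 rect mm,deg [646.  184.3  51.9  20.7  59.6]
top offcut 0.57 355 rect mm,deg [452.3 131.3  85.8  19.6  65.3]
top jig 0.88 4886 rect mm,deg [ 554.2 -152.2  231.1  113.1  -19.4]Traceback (most recent call last):
  File "<stdin>", line 8, in <module>
IndexError: list index out of range
```

```bash
python3 - <<'E'
from h import *
for c,g,rr in [("top",(390,198),75),("side",(317,172),70)]:
    im=cams.get_image(c)
    if c=="side":
      for n,z in [("coupling",.012),("offcut",.01),("jig",.01)]:
        for k in finder.regions_of(c,n)[:2]: print(c,n,k["conf"],k["region"].sum(),rect(im,k["region"],z))
    hsv=cv2.cvtColor(im["pixels"],cv2.COLOR_BGR2HSV)
    k=np.zeros(hsv.shape[:2],np.uint8); cv2.circle(k,g,rr,255,-1)
    for nm,lo,hi,z in [("plywood",(8,70,80),(20,200,255),.01),("blue",(100,120,40),(125,255,255),.036),("yellow",(21,150,100),(32,255,255),.075)]:
        m=cv2.inRange(hsv,lo,hi)&k
        n_,lab,st,ce=cv2.connectedComponentsWithStats(m)
        if n_<2: print(nm,"none"); continue
        i=1+np.argmax(st[1:,4]); print(c,nm,st[i],ce[i],rect(im,lab==i,z))
    print([(d["at"],d["conf"],ray(im,d["at"],.057)) for d in finder.tip_of(c,"face")])
    # jig model overlay
    a=np.deg2rad(-19.4); M=np.array([[np.cos(a),-np.sin(a)],[np.sin(a),np.cos(a)]])
    o=np.array([.5542,-.1522])
    J=lambda x,y,z:np.r_[o+M@[x,y],z]
    v=cv2.resize(im["pixels"],None,fx=4,fy=4,interpolation=cv2.INTER_CUBIC)
    def poly(P,col): cv2.polylines(v,[np.int32((proj(im,P)+.5)*4)],True,col,1)
    poly([J(x,y,.01) for x,y in [(-.115,-.055),(.115,-.055),(.115,.055),(-.115,.055)]],(0,255,0))
    poly([J(.08,y,z) for y,z in [(-.03,.01),(.03,.01),(.03,.036),(-.03,.036)]],(0,0,255))
    poly([J(.065,y,z) for y,z in [(-.0165,.01),(.0165,.01),(.0165,.075),(-.0165,.075)]],(255,0,255))
    x,y=4*g[0],4*g[1]; cv2.imwrite(f"pics/j_{c}.png",v[y-250:y+250,x-250:x+250])
v=np.hstack([cv2.imread(f"pics/j_{c}.png") for c in("top","side")]); cv2.imwrite("pics/j.png",cv2.resize(v,(800,400)))
E
```

```text
top plywood [ 351  143   77  109 1876] [387.83901919 200.47228145] [ 553.4 -152.1  229.2  109.4  -19.1]
top blue [390 153  27  14 123] [402.70731707 158.58536585] [ 631.4 -178.    59.7   14.4   71.1]
top yellow [386 168  21  26 318] [395.86477987 181.19811321] [ 573.6 -152.2   52.4   30.6  -19.5]
[([405.5, 165.3], 0.8, array([[ 0.61175536, -0.17760388,  0.057     ]]))]
side coupling 0.71 327 [647.3 182.1  56.9  24.5  60.5]
side offcut 0.67 430 [453.5 128.8  97.9  21.   65.3]
side offcut 0.47 551 [ 609.4 -208.2  139.8   63.9  -53.3]
side jig 0.95 3343 [ 551.6 -168.5  237.2  159.8  -19.9]
side plywood [ 263  141  107   59 1244] [317.35048232 176.43810289] [ 549.6 -166.3  229.5  150.1  -19.5]
side blue [278 151   8   9  17] [281.41176471 155.29411765] [ 637.  -174.2   34.     4.1   67.2]
side yellow [292 153  24  16 154] [304.51298701 161.66233766] [ 578.7 -105.3   56.4   34.9  -23.5]
[([289.4, 145.2], 0.8, array([[ 0.61967108, -0.18532416,  0.057     ]])), ([353.1, 272.6], 0.74, array([[0.4552598 , 0.17901286, 0.057     ]]))]
```

View pics/j.png

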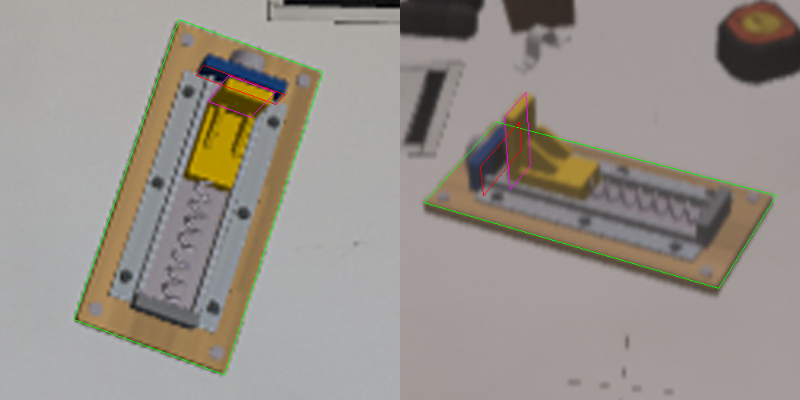

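```bash
cat >> h.py <<'E'
o=np.array([.5538,-.1522]); A=-19.3
def jig(x,y,z):
    a=np.deg2rad(A); return np.r_[o+[np.cos(a)*x-np.sin(a)*y,np.sin(a)*x+np.cos(a)*y],z]
def down(jaw):   # tool x down, tool z at heading jaw (deg)
    a=np.deg2rad(jaw); x=np.array([0,0,-1.]); z=np.array([np.cos(a),np.sin(a),0]); return R.from_matrix(np.c_[x,np.cross(z,x),z])
def go(pos,jaw):
    s=ctrl.get_obs(); T=R.from_rotvec(s["tool_rot"]); zz=T.as_matrix()[:,2]
    print("t",round(s["t"],2),"pos",s["tool_pos"].round(4),"jaw",np.rad2deg(np.arctan2(zz[1],zz[0])).round(1),"tilt",np.rad2deg(np.arccos(-T.as_matrix()[2,0])).round(2),"F",s["contact_force"].round(1),"open",s["opening"].round(4))
    if pos is not None: print("shift cm",(T.inv().apply(pos-s["tool_pos"])*100).round(2),"turn deg",np.rad2deg((T.inv()*down(jaw)).as_rotvec()).round(2))
E
python3 - <<'E'
from h import *
for j in (150,-30): go(np.array([.6465,.183,.15]),j)
E
```

```text
Traceback (most recent call last):
  File "h.py", line 25, in go
    print("t",round(s["t"],2),"pos",s["tool_pos"].round(4),"jaw",np.rad2deg(np.arctan2(zz[1],zz[0])).round(1),"tilt",np.rad2deg(np.arccos(-T.as_matrix()[2,0])).round(2),"F",s["contact_force"].round(1),"open",s["opening"].round(4))
                                                                                                                                                                                                                ^^^^^^^^^^^^^^^^^^
AttributeError: 'float' object has no attribute 'round'
```

```bash
sed -i 's/s\["opening"\].round(4)/round(s["opening"],4)/' h.py
python3 - <<'E'
from h import *
for j in (150,-30): go(np.array([.6465,.183,.15]),j)
E
```

```text
t 1.6 pos [ 0.1636 -0.6032  0.2483] jaw -74.8 tilt 0.0 F [ 0.4 -0.  -0.4] open 0.0855
shift cm [  9.83  67.19 -63.24] turn deg [135.17  -0.    -0.  ]
t 1.6 pos [ 0.1636 -0.6032  0.2483] jaw -74.8 tilt 0.0 F [ 0.4 -0.  -0.4] open 0.0855
shift cm [  9.83  67.19 -63.24] turn deg [-44.83   0.    -0.  ]
```

{"method": "step_arm", "body": {"moves": [[[9.8,67.2,-63.2],[-44.8,0,0],1],[[9.8,67.2,-63.2],[-44.8,0,0],1],[[9.8,67.2,-63.2],[-44.8,0,0],1],[[9.8,67.2,-63.2],[-44.8,0,0],1],[[9.8,67.2,-63.2],[-44.8,0,0],1],[[9.8,67.2,-63.2],[-44.8,0,0],1],[[9.8,67.2,-63.2],[-44.8,0,0],1],[[9.8,67.2,-63.2],[-44.8,0,0],1],[[9.8,67.2,-63.2],[-44.8,0,0],1],[[9.8,67.2,-63.2],[-44.8,0,0],1]], "grip_force": 50}}

```text
t: 2.43
tool_pos: [0.3812, -0.2485, 0.2045]
tool_rot: [0.411, 1.53, -0.412]
contact_force: [1.3, -0.5, 0.3]
opening: 0.0853
```

```bash
python3 -c "
from h import *
go(np.array([.6465,.183,.15]),-30)"
```

```text
t 2.43 pos [ 0.3812 -0.2485  0.2045] jaw -30.1 tilt 0.07 F [ 1.3 -0.5  0.3] open 0.0853
shift cm [ 5.44 50.63  1.34] turn deg [-0.06  0.07  0.01]
```

{"method": "step_arm", "body": {"moves": [[[5.4,50.6,1.3],[0,0,0],1],[[5.4,50.6,1.3],[0,0,0],1],[[5.4,50.6,1.3],[0,0,0],1],[[5.4,50.6,1.3],[0,0,0],1],[[5.4,50.6,1.3],[0,0,0],1],[[5.4,50.6,1.3],[0,0,0],1],[[5.4,50.6,1.3],[0,0,0],1],[[5.4,50.6,1.3],[0,0,0],1],[[5.4,50.6,1.3],[0,0,0],1],[[5.4,50.6,1.3],[0,0,0],1]]}}

```text
t: 3.27
tool_pos: [0.5978, 0.1052, 0.1602]
tool_rot: [0.41, 1.53, -0.411]
contact_force: [0.5, -0.0, -0.2]
opening: 0.0854
```

```bash
python3 -c "
from h import *
go(np.array([.6465,.183,.08]),-30)"
```

```text
t 3.27 pos [0.5978 0.1052 0.1602] jaw -30.0 tilt 0.1 F [ 0.5 -0.  -0.2] open 0.0854
shift cm [8.02 9.17 0.31] turn deg [-0.03  0.1   0.01]
```

{"method": "step_arm", "body": {"moves": [[[2,4.2,0.2],[0,0,0],1],[[4,7,0.3],[0,0,0],0.8],[[5.5,9.2,0.3],[0,0,0],0.7],[[7,9.2,0.3],[0,0,0],0.7],[[8,9.2,0.3],[0,0,0],0.7],[[8,9.2,0.3],[0,0,0],0.7],[[8,9.2,0.3],[0,0,0],0.7],[[8,9.2,0.3],[0,0,0],0.7],[[8,9.2,0.3],[0,0,0],0.7],[[8,9.2,0.3],[0,0,0],0.7]]}}

```text
t: 4.1
tool_pos: [0.6473, 0.1827, 0.0819]
tool_rot: [0.412, 1.527, -0.411]
contact_force: [-0.8, 0.6, 0.4]
opening: 0.06
```

```bash
python3 - <<'E'
from h import *
go(np.array([.6465,.183,.0295]),-30)
im=[cams.get_image(c) for c in("top","side")]
v=[]
for i,g in zip(im,[(240,150),(245,275)]):
    p=i["pixels"].copy(); P=cv2.resize(p[g[1]-50:g[1]+50,g[0]-50:g[0]+50],(400,400),interpolation=cv2.INTER_CUBIC); v.append(P)
cv2.imwrite("pics/g1.png",np.hstack(v))
E
```

```text
t 4.1 pos [0.6473 0.1827 0.0819] jaw -30.1 tilt 0.23 F [-0.8  0.6  0.4] open 0.06
shift cm [ 5.24 -0.02 -0.11] turn deg [-0.08  0.21 -0.09]
```

View pics/g1.png

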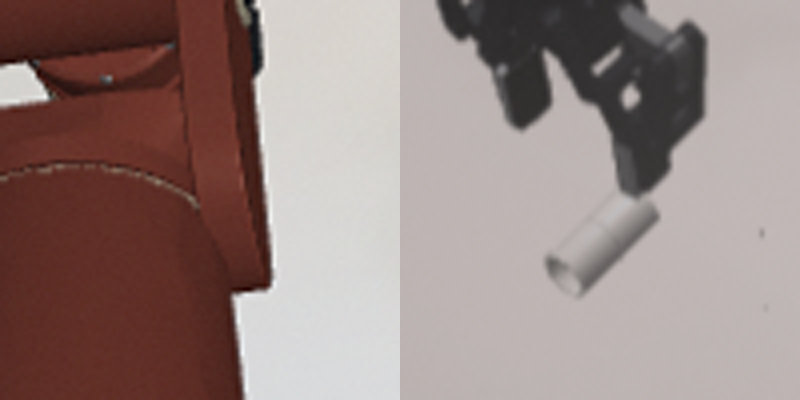

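The side crop shows the coupling's ridge between the open fingers and nothing in the way. Descending and gripping.

{"method": "step_arm", "body": {"moves": [[[2,0,-0.1],[0,0,0],0.7],[[4,0,-0.1],[0,0,0],0.7],[[5.2,0,-0.1],[0,0.2,0],0.7],[[5.2,0,-0.1],[0,0.2,0],0.7],[[5.2,0,-0.1],[0,0.2,0],0.7],[[5.2,0,-0.1],[0,0.2,0],0.4],[[5.2,0,-0.1],[0,0.2,0],0.1],[[5.2,0,-0.1],[0,0.2,0],0],[[5.2,0,-0.1],[0,0.2,0],0],[[5.2,0,-0.1],[0,0.2,0],0]], "grip_force": 50}}

```text
t: 5.03
tool_pos: [0.6476, 0.1836, 0.0311]
tool_rot: [0.413, 1.529, -0.409]
contact_force: [-0.4, -0.1, 4.1]
opening: 0.0209
```

```bash
python3 - <<'E'
from h import *
go(np.array([.6465,.183,.10]),-30)
p=cams.get_image("side"); g=(245,275)
cv2.imwrite("pics/g2.png",cv2.resize(p["pixels"][g[1]-50:g[1]+50,g[0]-50:g[0]+50],(500,500),interpolation=cv2.INTER_CUBIC))
E
```

```text
t 5.03 pos [0.6476 0.1836 0.0311] jaw -30.1 tilt 0.19 F [-0.4 -0.1  4.1] open 0.0209
shift cm [-6.89 -0.09 -0.05] turn deg [-0.06  0.1  -0.16]
```

View pics/g2.png

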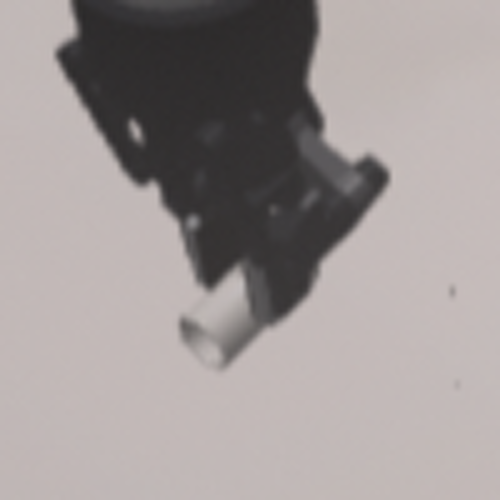

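The opening of 20.9 mm on a 24 mm part, with 4 N upwards, means the tips sit about 5 mm too high: the pads are set back at this opening. I'll reopen, go 4.8 mm lower and regrip.

{"method": "step_arm", "body": {"moves": [[[0,0,0],[0,0,0],0.6],[[0,0,0],[0,0,0],0.6],[[0,0,0],[0,0,0],0.6],[[0.5,-0.1,0],[0,0,0],0.6],[[0.5,-0.1,0],[0,0,0],0.5],[[0.5,-0.1,0],[0,0,0],0],[[0.5,-0.1,0],[0,0,0],0],[[0.5,-0.1,0],[0,0,0],0],[[0.5,-0.1,0],[0,0,0],0],[[0.5,-0.1,0],[0,0,0],0]], "grip_force": 50}}

```text
t: 5.92
tool_pos: [0.6471, 0.1828, 0.0261]
tool_rot: [0.413, 1.529, -0.409]
contact_force: [0.4, -0.0, -0.2]
opening: 0.0208
```

```bash
python3 - <<'E'
from h import *
go(np.array([.6465,.183,.10]),-30)
E
```

```text
t 5.92 pos [0.6471 0.1828 0.0261] jaw -30.1 tilt 0.19 F [ 0.4 -0.  -0.2] open 0.0208
shift cm [-7.39  0.01 -0.05] turn deg [-0.06  0.1  -0.16]
```

```bash
python3 - <<'E'
from h import *
print(ctrl.tcp_to_tips)
p=cams.get_image("side"); g=(243,283)
cv2.imwrite("pics/g3.png",cv2.resize(p["pixels"][g[1]-35:g[1]+35,g[0]-35:g[0]+35],(560,560),interpolation=cv2.INTER_CUBIC))
E
```

```text
0.017
```

View pics/g3.png

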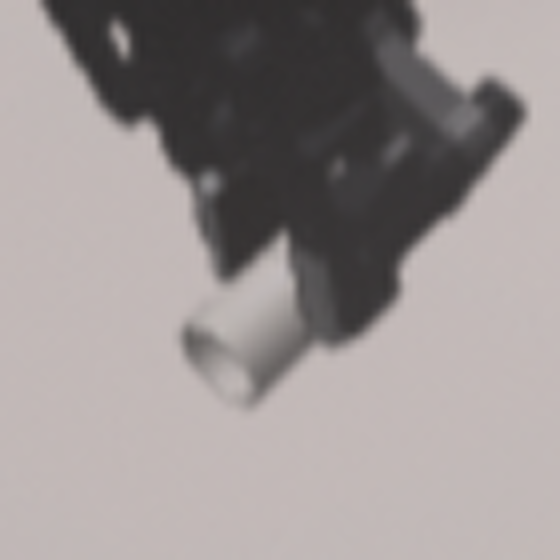

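The near fingertip reaches almost down to the coupling's underside at (335,345). The opening was the same at both heights, so the 17 mm tip offset is right and I was too low. Regripping 3.7 mm higher.

{"method": "step_arm", "body": {"moves": [[[0,0,0],[0,0,0],0.5],[[0,0,0],[0,0,0],0.5],[[0,0,0],[0,0,0],0.5],[[-0.37,0,0],[0,0,0],0.5],[[-0.37,0,0],[0,0,0],0.4],[[-0.37,0,0],[0,0,0],0],[[-0.37,0,0],[0,0,0],0],[[-0.37,0,0],[0,0,0],0],[[-0.37,0,0],[0,0,0],0],[[-0.37,0,0],[0,0,0],0]], "grip_force": 50}}

```text
t: 6.8
tool_pos: [0.6476, 0.1829, 0.0305]
tool_rot: [0.413, 1.528, -0.409]
contact_force: [-0.5, -0.5, 4.4]
opening: 0.0207
```

```bash
python3 - <<'E'
from h import *
go(np.array([.6465,.183,.13]),-30)
E
```

```text
t 6.8 pos [0.6476 0.1829 0.0305] jaw -30.1 tilt 0.26 F [-0.5 -0.5  4.4] open 0.0207
shift cm [-9.95 -0.01 -0.08] turn deg [-0.06  0.15 -0.21]
```

{"method": "step_arm", "body": {"moves": [[[-2,0,0],[0,0,0],0],[[-5,0,0],[0,0,0],0],[[-8,0,0],[0,0,0],0],[[-10,0,0],[0,0,0],0],[[-10,0,0],[7,0,0],0],[[-10,0,0],[14,0,0],0],[[-10,0,0],[21,0,0],0],[[-10,0,0],[28,0,0],0],[[-10,0,0],[35,0,0],0],[[-10,0,0],[42,0,0],0]]}}

```text
t: 7.63
tool_pos: [0.6465, 0.1826, 0.1293]
tool_rot: [0.982, 1.338, -0.978]
contact_force: [0.5, -0.9, -0.3]
opening: 0.0205
```

```bash
python3 - <<'E'
from h import *
go(jig(.115,0,.12),A-90)
E
```

```text
t 7.63 pos [0.6465 0.1826 0.1293] jaw -72.4 tilt 0.15 F [ 0.5 -0.9 -0.3] open 0.0205
shift cm [ 0.88 -9.76 36.01] turn deg [36.9  -0.09 -0.13]
```

{"method": "step_arm", "body": {"moves": [[[0.9,-0.9,3.4],[4,0,0],0],[[0.9,-2,7.2],[8,0,0],0],[[0.9,-3,11],[12,0,0],0],[[0.9,-4,15],[16,0,0],0],[[0.9,-5,19],[20,0,0],0],[[0.9,-6.2,23],[24,0,0],0],[[0.9,-7.3,27],[28,0,0],0],[[0.9,-8.4,31],[32,0,0],0],[[0.9,-9.3,34.5],[36.9,0,0],0],[[0.9,-9.8,36],[36.9,0,0],0]]}}

```text
t: 8.47
tool_pos: [0.6612, -0.1947, 0.119]
tool_rot: [1.458, 1.027, -1.456]
contact_force: [0.6, -0.1, -1.0]
opening: 0.021
```

```bash
python3 - <<'E'
from h import *
go(jig(.115,0,.0755),A-90)
p=cams.get_image("side"); g=(278,135)
cv2.imwrite("pics/g4.png",cv2.resize(p["pixels"][g[1]-60:g[1]+60,g[0]-60:g[0]+60],(600,600),interpolation=cv2.INTER_CUBIC))
E
```

```text
t 8.47 pos [ 0.6612 -0.1947  0.119 ] jaw -109.6 tilt 0.08 F [ 0.6 -0.1 -1. ] open 0.021
shift cm [ 4.35 -0.05 -0.46] turn deg [-0.35 -0.05 -0.07]
```

View pics/g4.png

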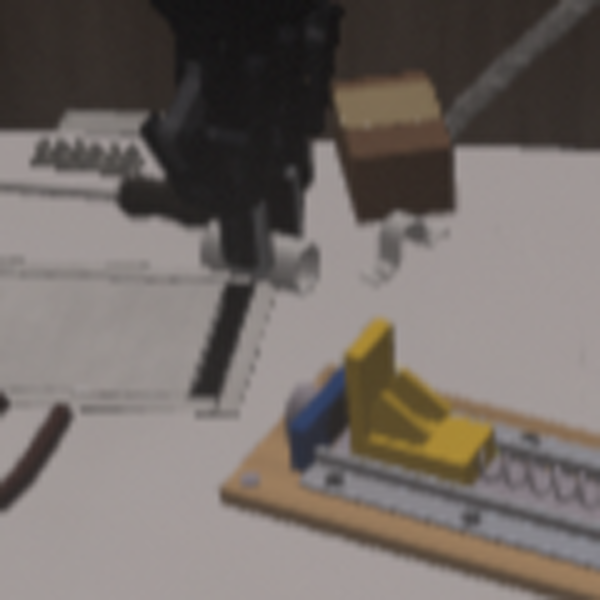

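Coupling held level, about centred in the pads at (260,262), beyond the blue plate and above it.

{"method": "step_arm", "body": {"moves": [[[1.5,0,-0.2],[-0.3,0,0],0],[[3,0,-0.4],[-0.3,0,0],0],[[4.3,0,-0.4],[-0.3,0,0],0],[[4.3,0,-0.4],[-0.3,0,0],0],[[4.3,0,-0.4],[-0.3,0,0],0],[[4.3,0,-0.4],[-0.3,0,0],0],[[4.3,0,-0.4],[-0.3,0,0],0],[[4.3,0,-0.4],[-0.3,0,0],0],[[4.3,0,-0.4],[-0.3,0,0],0],[[4.3,0,-0.4],[-0.3,0,0],0]]}}

```text
t: 9.35
tool_pos: [0.6629, -0.1921, 0.0769]
tool_rot: [1.453, 1.029, -1.45]
contact_force: [-0.3, 0.1, -0.7]
opening: 0.0206
```

```bash
python3 - <<'E'
from h import *
go(jig(.045,0,.0755),A-90)
p=cams.get_image("side"); g=(278,150)
im=p["pixels"].copy()
v=cv2.resize(im[g[1]-50:g[1]+50,g[0]-50:g[0]+50],(600,600),interpolation=cv2.INTER_CUBIC)
# predicted coupling outline (vertical plane through axis): centre at jig x=.115
P=proj(p,[jig(x,0,z) for x,z in[(.09,.045),(.14,.045),(.14,.069),(.09,.069)]])
cv2.polylines(v,[np.int32((P+.5-np.array(g)+50)*6)],True,(0,255,0),1)
cv2.imwrite("pics/g5.png",v)
E
```

```text
t 9.35 pos [ 0.6629 -0.1921  0.0769] jaw -109.2 tilt 0.15 F [-0.3  0.1 -0.7] open 0.0206
shift cm [ 0.12 -7.11 -0.16] turn deg [ 0.05 -0.01 -0.15]
```

View pics/g5.png

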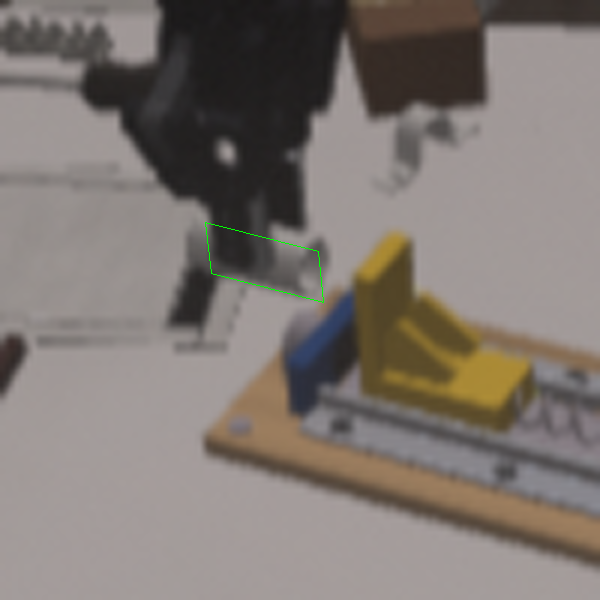

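{"method": "step_arm", "body": {"moves": [[[0.1,-1,-0.1],[0,0,0],0],[[0.1,-2,-0.15],[0,0,0],0],[[0.1,-2.8,-0.15],[0,0,0],0],[[0.1,-3.5,-0.15],[0,0,0],0],[[0.1,-4.2,-0.15],[0,0,0],0],[[0.1,-4.9,-0.15],[0,0,0],0],[[0.1,-5.6,-0.15],[0,0,0],0],[[0.1,-6.3,-0.15],[0,0,0],0],[[0.1,-7,-0.15],[0,0,0],0],[[0.1,-7.1,-0.15],[0,0,0],0]]}}

```text
t: 10.23
tool_pos: [0.5967, -0.1675, 0.0761]
tool_rot: [1.454, 1.026, -1.448]
contact_force: [5.6, -2.1, -3.4]
opening: 0.0208
```

```bash
python3 - <<'E'
from h import *
go(jig(.045,0,.0420),A-90)
p=cams.get_image("side"); g=(305,150)
im=p["pixels"].copy()
v=cv2.resize(im[g[1]-50:g[1]+50,g[0]-50:g[0]+50],(600,600),interpolation=cv2.INTER_CUBIC)
cv2.imwrite("pics/g6.png",v)
E
```

```text
t 10.23 pos [ 0.5967 -0.1675  0.0761] jaw -109.3 tilt 0.33 F [ 5.6 -2.1 -3.4] open 0.0208
shift cm [ 3.41 -0.07 -0.02] turn deg [ 0.04 -0.01 -0.33]
```

View pics/g6.png

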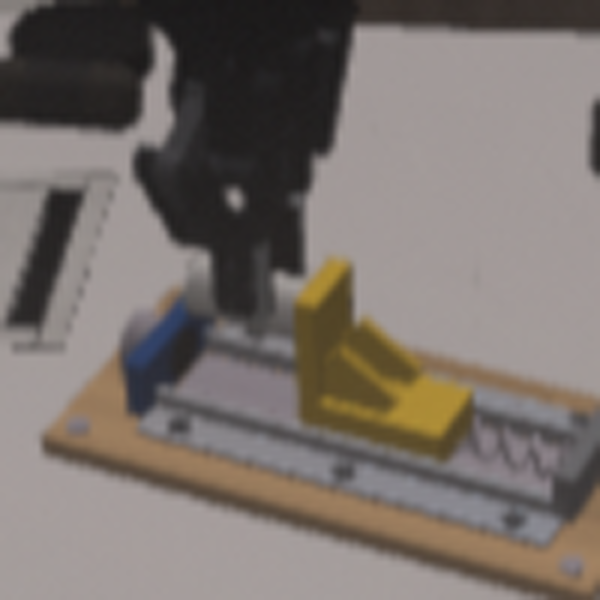

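Follower pushed back (yellow face at (325,340)), with the coupling between it and the blue plate and about 6 N of axial force, as expected. I'll push 3 mm further for clearance, then lower in steps.

{"method": "step_arm", "body": {"moves": [[[0,-0.3,0],[0,0,-0.3],0],[[0,-0.3,0],[0,0,-0.3],0],[[0.4,-0.35,0],[0,0,-0.3],0],[[0.8,-0.35,0],[0,0,-0.3],0],[[1.2,-0.35,0],[0,0,-0.3],0],[[1.6,-0.35,0],[0,0,-0.3],0],[[2.0,-0.35,0],[0,0,-0.3],0],[[2.4,-0.35,0],[0,0,-0.3],0],[[2.6,-0.35,0],[0,0,-0.3],0],[[2.6,-0.35,0],[0,0,-0.3],0]]}}

```text
t: 11.12
tool_pos: [0.5944, -0.1668, 0.0504]
tool_rot: [1.453, 1.029, -1.451]
contact_force: [4.7, -1.4, 0.1]
opening: 0.021
```

```bash
python3 - <<'E'
from h import *
go(jig(.042,0,.0415),A-90)
p=cams.get_image("side"); g=(300,160)
im=p["pixels"].copy()
v=cv2.resize(im[g[1]-40:g[1]+40,g[0]-50:g[0]+50],(750,600),interpolation=cv2.INTER_CUBIC)
cv2.imwrite("pics/g7.png",v)
E
```

```text
t 11.12 pos [ 0.5944 -0.1668  0.0504] jaw -109.3 tilt 0.1 F [ 4.7 -1.4  0.1] open 0.021
shift cm [ 0.89 -0.12 -0.04] turn deg [ 0.03  0.   -0.1 ]
```

View pics/g7.png

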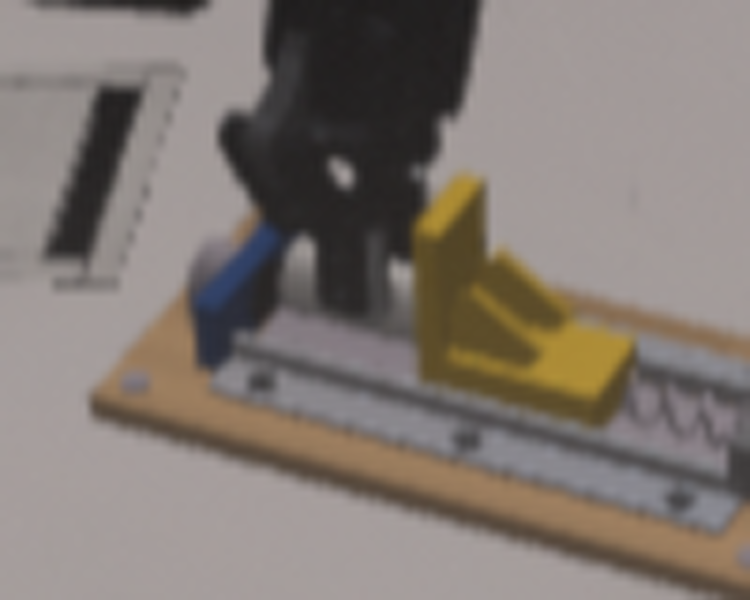

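Coupling is now below the plate's top, between plate and follower, clear of both walls. Lowering to the floor.

{"method": "step_arm", "body": {"moves": [[[0.3,0,0],[0,0,0],0],[[0.6,0,0],[0,0,0],0],[[0.8,0,0],[0,0,0],0],[[0.9,0,0],[0,0,0],0],[[0.95,0,0],[0,0,0],0],[[0.95,0,0],[0,0,0],0],[[0.95,0,0],[0,0,0],0],[[0.95,0,0],[0,0,0],0],[[0.95,0,0],[0,0,0],0],[[0.95,0,0],[0,0,0],0]]}}

```text
t: 12.0
tool_pos: [0.5948, -0.1671, 0.0411]
tool_rot: [1.453, 1.028, -1.451]
contact_force: [4.5, -1.8, 1.5]
opening: 0.0205
```

```bash
python3 - <<'E'
from h import *
go(jig(.052,0,.0405),A-90)
E
```

```text
t 12.0 pos [ 0.5948 -0.1671  0.0411] jaw -109.3 tilt 0.16 F [ 4.5 -1.8  1.5] open 0.0205
shift cm [ 0.06  0.83 -0.05] turn deg [ 0.03  0.01 -0.16]
```

{"method": "step_arm", "body": {"moves": [[[0,0.2,0],[0,0,0],0],[[0,0.4,0],[0,0,0],0],[[0,0.6,0],[0,0,0],0],[[0,0.75,0],[0,0,0],0],[[0,0.8,0],[0,0,0],0],[[0,0.8,0],[0,0,0],0],[[0,0.8,0],[0,0,0],0],[[0,0.8,0],[0,0,0],0],[[0,0.8,0],[0,0,0],0],[[0,0.8,0],[0,0,0],0]]}}

```text
t: 12.83
tool_pos: [0.6023, -0.1697, 0.0411]
tool_rot: [1.453, 1.028, -1.451]
contact_force: [4.6, -1.4, 1.6]
opening: 0.0203
```

```bash
python3 - <<'E'
from h import *
go(jig(.055,0,.0405),A-90)
E
```

```text
t 12.83 pos [ 0.6023 -0.1697  0.0411] jaw -109.3 tilt 0.16 F [ 4.6 -1.4  1.6] open 0.0203
shift cm [ 0.06  0.34 -0.05] turn deg [ 0.03  0.01 -0.16]
```

Not yet at the plate (spring force still on the tool). Releasing so the spring closes the last 3 mm or so.

{"method": "step_arm", "body": {"moves": [[[0,0,0],[0,0,0],0.3],[[0,0,0],[0,0,0],0.4],[[0,0,0],[0,0,0],0.6],[[0,0,0],[0,0,0],0.7],[[0,0,0],[0,0,0],0.7],[[0,0,0],[0,0,0],0.7],[[-1,0,0],[0,0,0],0.7],[[-3,0,0],[0,0,0],0.7],[[-5,0,0],[0,0,0],0.7],[[-7,0,0],[0,0,0],0.7]]}}

```text
t: 13.67
tool_pos: [0.602, -0.1695, 0.1124]
tool_rot: [1.453, 1.029, -1.451]
contact_force: [-0.4, 0.9, 0.8]
opening: 0.06
```

{"method": "step_arm", "body": {"moves": [[[-4,0,0],[0,0,0],0.7],[[-8,0,0],[0,0,0],0.7],[[-10,-2,0],[0,0,0],0.7],[[-10,-6,0],[0,0,0],0.7],[[-10,-10,0],[0,0,0],0.7],[[-10,-14,0],[0,0,0],0.7],[[-10,-17,0],[0,0,0],0.7],[[-10,-18,0],[0,0,0],0.7],[[-10,-18,0],[0,0,0],0.7],[[-10,-18,0],[0,0,0],0.7]]}}

```text
t: 14.5
tool_pos: [0.4321, -0.1102, 0.2131]
tool_rot: [1.454, 1.026, -1.449]
contact_force: [-0.9, -0.3, -0.2]
opening: 0.0598
```

```bash
python3 - <<'E'
from h import *
go(None,0)
V=[]
for c,g in [("side",(295,160)),("top",(400,170))]:
    p=cams.get_image(c); v=cv2.resize(p["pixels"][g[1]-30:g[1]+30,g[0]-30:g[0]+30],(400,400),interpolation=cv2.INTER_CUBIC)
    d=[(k["conf"],rect(p,k["region"],.022)) for k in finder.regions_of(c,"coupling")]; print(c,d)
    P=proj(p,[jig(x,0,z) for x,z in[(.03,.01),(.08,.01),(.08,.034),(.03,.034)]])
    cv2.polylines(v,[np.int32((P+.5-np.array(g)+30)*400/60)],True,(0,255,0),1); V.append(v)
cv2.imwrite("pics/f.png",np.hstack(V)); print(jig(.055,0,.022))
E
```

```text
t 14.5 pos [ 0.4321 -0.1102  0.2131] jaw -109.3 tilt 0.28 F [-0.9 -0.3 -0.2] open 0.0598
side [(0.66, array([ 613.4, -175.8,   49.9,   34.2,  -18. ]))]
top [(0.74, array([ 615.7, -175.4,   37.8,   23.5,  -19.4]))]
[ 0.60570905 -0.17037829  0.022     ]
```

View pics/f.png

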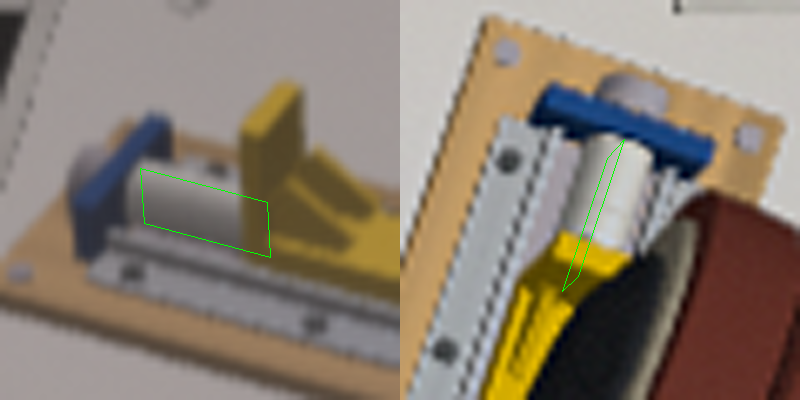

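Both views show the coupling lying square in the channel, with one end on the blue plate and the follower closed on the other. The gripper is well clear.

```bash
python3 - <<'E'
from h import *
p=cams.get_image("side"); print([(d["conf"],rect(p,d["region"],.01)) for d in finder.regions_of("side","offcut")[:1]])
print(ctrl.get_obs()["dq"].round(3)); print(ctrl.finish_job())
E
```

```text
[(0.62, array([453.9, 128.9,  98.6,  25.8,  65.2]))]
[ 0.001 -0.005  0.006 -0.001  0.001 -0.   ]
the job is handed in; nothing more can be done
None
```

The coupling is loaded in the jig and the job was handed in at about 14.6 s of the 38 s allowed. I picked it up and pushed the follower back with its end. Then I lowered it into the channel, moved it to about 3 mm from the end plate and let go, so the spring closed the rest.

**Last checks:**
- **Seating:** in both views the coupling lies in the channel with one end on the blue end plate and the follower closed on the other. The top camera puts it at −19.4°, against about −19.3° for the jig.
- **Robot:** the gripper had been withdrawn about 0.2 m up and to the side, at rest and touching nothing.
- **Offcut:** it has not moved. The side camera still puts it within 1 mm and 0.1° of its first reading.

**What disagreed:**
- **Fingertip height:** I misread the gripper opening, which showed about 21 mm on the 24 mm part. That made me grip once too low, so I released and regripped before lifting.
- **Side camera overlay:** in the last pictures the predicted outline was about 2 mm off the coupling. The end plate was off by about the same in the first overlay, so I put this down to calibration.
- **False detections:** the side camera's network twice reported a face point on the coupling or the offcut, and it once gave a false offcut region at the jig. I ignored these.

I viewed 11 pictures, one over the budget of 10.

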